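Make up two paint-shop job kits

TASK

Make up two kits from the stock on the bench. Into the low cardboard carton goes the steel spray-gun rest, with its base plate flat on the carton's floor, and on that plate stand the bottle and the small tin, upright, one on each side of the rest's upright. Into the shallow metal tray go the large tin, upright, and the sanding block, flat, side by side; leave the mug, the tape roll and the brush where they are.

Things in the scene. Friction and masses are not known exactly. Their poses are not given: they have to be found in the camera images.
- carton: Low open cardboard carton, fixed to the bench, 156 (x) x 116 (y) x 32 mm high outside, walls and floor 5 mm thick (146 x 106 mm inside). Origin: centre of its underside; x is the long side, z up. The gun rest fits with 8 mm to spare all round, long side along x, either way round, and lies flat only if nothing else is in the carton before it.
- tray: Shallow open aluminium tray, fixed to the bench, 226 (x) x 156 (y) mm outside, rim 16 mm high, walls and floor 4 mm thick. Origin: centre of its underside; x is the long side, z up.
- rest_grip (a point): Spray-gun rest of dark steel, 0.35 kg, loose, flat on the bench: base plate 130 (x) x 90 (y) x 6 mm; across its middle an upright 12 mm thick (x), 50 mm wide (y), solid to 69 mm above the underside, then two prongs to 86 mm. The point lies in the middle of the upright, 50 mm above the underside; grip there across the 12 mm (along x). Plate on each side of the upright: 59 mm long.
- bottle_mid (a point): Slim white plastic bottle with a black cap, 40 mm diameter, 90 mm high with cap (straight-sided to a little above half-way, then narrowing to the neck), 0.12 kg, standing loose on the bench. The point is its centre, 45 mm above the underside; z up its axis.
- small_tin_mid (a point): Small tin, a plain metal cylinder with a paper band, 44 mm diameter, 72 mm high, 0.15 kg, standing loose on the bench. The point is its centre, 36 mm above the underside; z up its axis.
- large_tin_mid (a point): Large tin, of the same make as the small one, 64 mm diameter, 80 mm high, 0.35 kg, standing loose on the bench. The point is its centre, 40 mm above the underside; z up its axis.
- block_mid (a point): Sanding block of cork with a black rubber sole, 90 (x) x 50 (y) x 36 mm high, 0.09 kg, lying loose on its sole. The point is its centre, 18 mm above the underside; x is the long side, z up.
- mug: White mug among the stock, not part of the job: 74 mm diameter, 85 mm high, with a handle at its +y side. Origin: centre of its underside.
- tape_roll: Roll of masking tape lying flat beyond the stock, not part of the job: 86 mm outside diameter, 24 mm high. Origin: centre of its underside.
- brush: Brush lying beyond the stock, not part of the job, 180 mm long, along its own x.
There are look-alikes about, which are no part of the job. What is shaped like the part that bears rest_grip but turquoise is not meant.

How it is judged:
By the outcome, as a careful person would: the job done as asked, in the order asked, and still so for the second after the job is handed in, with the robot touching nothing.
It also fails if it takes over 144 s, if anything falls off the work surface, if the arm or the gripper's body presses on something with over 40 N, if the wrist force passes 120 N, or if a joint passes its speed limit or range.

ROBOT

A 6-joint arm with a two-finger parallel gripper is mounted at the origin on the work surface. World frame = base frame: x ahead of the robot, y to its left, z up, the work surface at z = 0. Lengths are in m, angles in rad, forces in N, time in s.
With the tool pointing down it reaches from about 0.25 to 0.775 m from the base axis. Payload 4 kg.
Tool frame: the origin (TCP) lies between the finger pads; the fingertips stand 25 mm ahead of it and the grasp point (between the pads) lies 6 mm ahead of it; z points along the fingers, y is the line along which they close (so a half turn about z gives the same grasp; the last joint's range is limited). The gripper opens to 94 mm and grips with 3 to 60 N. Pads are 16 mm wide; open, the fingers measure 119 mm over their backs; the gripper's body (75 mm by 177 mm) begins 78 mm behind the grasp point.
Start: joints at [1.036, 0.087, 1.371, -0, 1.684, -0.103], TCP at [0.23, 0.5, 0.231] pointing down, gripper open.
Joint ranges: [-3.1, 3.1], [-0.76, 2.03], [0.27, 2.55], [-1.08, 4.22], [0.17, 2.65], [-2.57, 2.57]. Speed limits (rad/s): [2.79, 2.79, 3.14, 3.14, 3.14, 3.14].

INTERFACE

Orientations are given as a rotation vector (axis times angle).
In Python, from bench import robot gives the robot as it stands.
- The arm moves only by the tool step_arm, never from a script. Its argument "targets" is a list of rows, each a list of 4 numbers: the shift along the world's x, y, z in mm, then the turn about the world's z in rad. In form: [[x, y, z, turn], ...]. A call has 1 to 8 rows; each row is the pose to reach, as a shift and turn from the pose commanded when the call began; what a row does not reach only later rows make up. A row lasts 1/10 s, in which the tool goes at most 50 mm and 8.59 degrees, less where a joint would pass 70% of its speed; a pose out of reach is approached as far as the arm can. A call with a gripper value outside its range is refused whole. "claw" is the finger opening in mm, from 0 to 94, set as the call begins (left out, the last holds). The fingers move at their own pace and stop on an object; the grip force is fixed at half the most. Time passes only in rows, so rows that repeat a pose let the fingers close. It gives the time, the measured TCP pose, the force, the opening and the grip force at its end, in the units of the state.
- robot.get_obs(): the state, without advancing time (a new reading comes with each control period).
- robot.get_image(name): name is "side" or "top"; returns a dict with "pixels" (400x640x3 uint8, red, green, blue), "depth" (400x640 float32, m along the optical axis (not along the pixel's ray), 0 where there is no reading), "K" (3x3 intrinsics, pixels), "k1" (the pictures are not rectified: a ray, as slopes to the right and down, at radius r is drawn at 1 + k1 r^2 times it, then the intrinsics apply), "rvec" (rotation vector, rad) and "tvec" (3), from world to camera coordinates, as OpenCV has them. Camera axes: x right, y down, z forward; pixel columns grow to the right and rows downward; lengths in m; the calibration is good to about 2 mm. A picture is of the moment at which its call begins.
- robot.hand_in(): hands the job in; it is judged then, once.
Trained networks look in the newest picture that a camera, given by its name, has taken for a name from the list of things; names that differ only in an ending like _2 or _b are one class to them, and where a whole thing is asked for, a point or a joint stands for the part that bears it (a point fixed in the world has none). Each returns a list of dicts, best first, with "p" (0 to 1); they miss things now and then, are a little off and sometimes report something else, mostly with a low value. They report only what shows in the picture. A call takes as long as a camera call. They do not tell look-alikes from the thing itself.
- robot.search_frame(camera, thing): "box" ([left, top, width, height] as shares, 0 to 1, of the picture: columns of its width, rows of its height, round what is visible of it).
- robot.pinpoint(camera, thing): "position" ([column, row] as shares, 0 to 1, of the picture: columns of its width, rows of its height: a listed point, or the origin of a listed thing).
The state is a dict: "time_s": time; "qpos": joint angles; "dq": joint speeds; "joint_efforts": joint torques, N m; "ee_pos": TCP position; "orientation": TCP orientation; "contact_force": force on the tool from outside, world axes, zero at the start; "wrist_torque": the same for the moment, N m; "gripper_width": finger opening in m; "grip_force": force on a finger pad.
Only numpy, scipy, OpenCV 4.12 (cv2) and the standard library are available. Lean on these libraries where they do the work, as an engineer would, in place of code of your own. Each camera call takes 0.05 s, during which the arm holds its last target. There are 200 camera calls.

## Working session

There is one attempt and no reset: what is moved stays moved. The work goes in short steps, Python scripts to look and compute and a tool call to move; the robot and the scene stay as the last step left them, time stands still between calls to the robot, and variables do not carry over. Pictures are saved under pics/ and viewed, at most 14 in all, crops included, and the job is handed in when it is done.

Besides the shell and the picture viewer there is one more tool, called as name([rows], argument=value, ...), one row to a line, values as JSON. step_arm: Moves the arm, as the interface text tells. Its arguments: {"type":"object","properties":{"targets":{"type":"array"},"claw":{"type":"number"}},"required":["targets"]}

```bash
mkdir -p pics; ls
cat > h.py <<'E'
import numpy as np, cv2
from bench import robot
def grab(n,save=None):
    im=robot.get_image(n)
    if save: cv2.imwrite('pics/'+save,im['pixels'][:,:,::-1])
    return im
def cloud(im):
    K=np.array(im['K']);k1=im['k1'];h,w=im['depth'].shape
    u,v=np.meshgrid(np.arange(w),np.arange(h))
    p=np.stack([u,v],-1).reshape(-1,1,2).astype(np.float64)
    n=cv2.undistortPoints(p,K,np.array([k1,0,0,0.])).reshape(h,w,2)
    d=im['depth'];c=np.dstack([n[...,0]*d,n[...,1]*d,d])
    R=cv2.Rodrigues(np.array(im['rvec'],float))[0]
    return (c-np.array(im['tvec']).ravel())@R
def ray(im,uv,z):
    n=cv2.undistortPoints(np.array([[uv]],float),np.array(im['K']),np.array([im['k1'],0,0,0.])).ravel()
    R=cv2.Rodrigues(np.array(im['rvec'],float))[0];o=-R.T@np.array(im['tvec']).ravel();d=R.T@np.array([n[0],n[1],1])
    return o+d*(z-o[2])/d[2]
E
python3 - <<'E'
from h import *
Z=dict(carton=0,tray=0,rest_grip=.05,bottle_mid=.045,small_tin_mid=.036,large_tin_mid=.04,block_mid=.018,mug=0,tape_roll=0,brush=0)
for c in('top','side'):
    im=grab(c,c+'0.png'); np.savez(c+'0.npz',c=cloud(im),p=im['pixels'])
    for t in Z:
        for d in robot.pinpoint(c,t)[:3]:
            uv=np.array(d['position'])*[640,400]
            print(c,t,round(d['p'],2),uv.round(0),ray(im,uv,Z[t])[:2].round(3))
E
```

```text
pics
top carton 0.78 [452. 242.] [ 0.53  -0.338]
top tray 0.33 [318. 272.] [ 0.463 -0.002]
top rest_grip 0.57 [259. 208.] [0.617 0.138]
top rest_grip 0.57 [199. 157.] [0.748 0.289]
top rest_grip 0.22 [299. 149.] [0.763 0.04 ]
top bottle_mid 0.68 [385. 272.] [ 0.459 -0.16 ]
top small_tin_mid 0.9 [310. 206.] [0.622 0.015]
top small_tin_mid 0.35 [300. 150.] [0.764 0.039]
top large_tin_mid 0.55 [378. 207.] [ 0.615 -0.152]
top block_mid 0.92 [257. 274.] [0.459 0.146]
top mug 0.59 [321. 275.] [ 0.456 -0.008]
top tape_roll 0.9 [416. 164.] [ 0.732 -0.257]
top brush 0.93 [301. 150.] [0.775 0.036]
side carton 0.67 [387. 309.] [ 0.518 -0.336]
side tray 0.94 [208. 186.] [0.489 0.359]
side rest_grip 0.87 [282. 186.] [0.612 0.142]
side rest_grip 0.6 [283. 152.] [0.746 0.302]
side bottle_mid 0.96 [314. 260.] [ 0.473 -0.153]
side small_tin_mid 0.73 [311. 210.] [0.609 0.011]
side large_tin_mid 0.86 [356. 236.] [ 0.612 -0.154]
side mug 0.87 [273. 244.] [0.468 0.002]
side tape_roll 0.83 [422. 247.] [ 0.742 -0.263]
side brush 0.6 [344. 194.] [0.771 0.044]
```

View pics/top0.png

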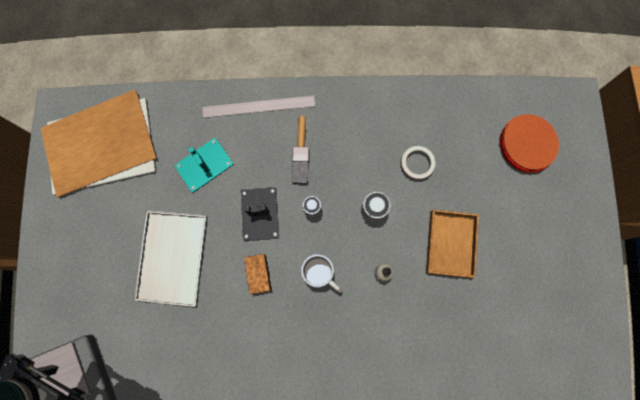

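View pics/side0.png

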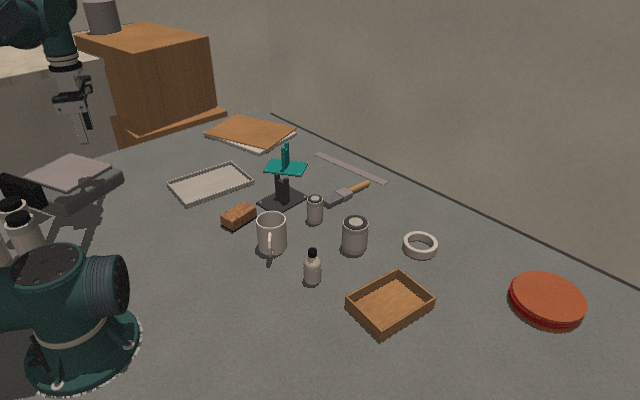

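The top view shows the dark rest at about (260,213), the block at (257,274), the small tin at (312,205), the large tin at (376,206), the bottle at (385,272), the carton at (452,244) and the tray at (172,258). The turquoise look-alike at (204,165) is not to be touched. The side view agrees. Next I refine the poses from depth.

```bash
cat > fit.py <<'E'
from h import *
def fit(P,c,r,z0,z1,name=''):
    m=(np.hypot(P[...,0]-c[0],P[...,1]-c[1])<r)&(P[...,2]>z0)&(P[...,2]<z1)
    q=P[m]
    if len(q)<5: print(name,'none',len(q));return
    b=cv2.minAreaRect((q[:,:2]*1000).astype(np.float32))
    print(name,len(q),'ctr',np.round(b[0],1),'size',np.round(b[1],1),'ang',round(b[2],1),'mean',(q.mean(0)*1000).round(1),'zmax',round(q[:,2].max()*1e3,1))
E
python3 - <<'E'
from fit import *
for c in('top','side'):
    P=np.load(c+'0.npz')['c']
    print(c,'table',np.median(P[(abs(P[...,0]-.5)<.1)&(abs(P[...,1])<.3)][:,2]))
    fit(P,(.605,.138),.095,.003,.02,'plate')
    fit(P,(.605,.138),.06,.035,.1,'upright')
    fit(P,(.46,.146),.07,.028,.05,'blocktop')
    fit(P,(.46,.146),.07,.01,.05,'block')
    fit(P,(.62,.01),.05,.062,.085,'smalltin top')
    fit(P,(.62,.01),.05,.01,.085,'smalltin')
    fit(P,(.613,-.153),.06,.07,.09,'largetin top')
    fit(P,(.613,-.153),.06,.01,.09,'largetin')
    fit(P,(.465,-.157),.05,.07,.1,'bottle cap')
    fit(P,(.465,-.157),.05,.01,.1,'bottle')
    fit(P,(.525,-.337),.125,.025,.04,'carton rim')
    fit(P,(.525,-.337),.125,.012,.04,'carton')
    fit(P,(.489,.359),.16,.011,.025,'tray rim')
    fit(P,(.462,0),.07,.075,.095,'mugtop')
print(robot.get_obs())
E
```

```text
top table 0.0006183484106728726
plate 1623 ctr [603.5 138.4] size [181.3 185.1] ang 87.6 mean [608.1 140.9   6. ] zmax 19.8
upright 186 ctr [609.9 142.7] size [12.7 50.4] ang 2.9 mean [608.3 142.1  68.6] zmax 89.1
blocktop 783 ctr [459.3 144.7] size [88.5 50.8] ang 9.8 mean [458.9 144.3  35.7] zmax 42.5
block 821 ctr [459.3 144.7] size [88.5 50.8] ang 9.8 mean [458.8 143.2  34.9] zmax 42.5
smalltin top 267 ctr [617.9   9.9] size [40.3 43.1] ang 89.7 mean [617.1   9.6  71. ] zmax 77.2
smalltin 333 ctr [617.    9.6] size [43.2 42.8] ang 49.6 mean [614.    9.   64.4] zmax 77.2
largetin top 558 ctr [ 613.4 -142.7] size [62.2 59.5] ang 0.7 mean [ 613.2 -142.6   79.3] zmax 86.2
largetin 674 ctr [ 612.9 -142.1] size [62.7 61.1] ang 3.2 mean [ 609.6 -140.5   73.4] zmax 86.2
bottle cap 63 ctr [ 458.2 -157.6] size [17.4 18.2] ang 3.4 mean [ 458.  -157.6   87.8] zmax 94.1
bottle 249 ctr [ 458. -157.] size [38.4 37.1] ang 60.0 mean [ 457.  -154.1   63.7] zmax 94.1
carton rim 507 ctr [ 524.3 -333.4] size [118.3 156.5] ang 82.0 mean [ 526.5 -333.9   30.9] zmax 37.2
carton 734 ctr [ 524.2 -333.2] s
[... 1584 characters left out ...]
.3] zmax 87.1
{'time_s': 1.1, 'qpos': array([ 1.03591141e+00,  8.71715832e-02,  1.37069762e+00, -3.09187140e-05,
        1.68358314e+00, -1.03105068e-01]), 'dq': array([-0.00097587,  0.00039115,  0.00091225,  0.00050422, -0.0016368 ,
        0.00017872]), 'joint_efforts': array([ 2.21987284e-03, -3.40046990e+01, -3.02609932e+01,  7.20437639e-02,
        2.36975087e-02, -2.87902924e-05]), 'ee_pos': array([0.23019411, 0.49953163, 0.23052263]), 'orientation': array([6.72971528e-01, 3.06859152e+00, 1.94136504e-04]), 'contact_force': array([-0.01016312,  0.0529257 , -0.73976313]), 'wrist_torque': array([0.00502245, 0.05293667, 0.05012521]), 'grip_force': 0.0, 'gripper_width': 0.09416757862722001}
```

Run:
```python
from fit import *
for c in('top','side'):
    d=np.load(c+'0.npz');P=d['c'];p=d['p'].astype(int)
    m=(abs(P[...,0]-.607)<.09)&(abs(P[...,1]-.14)<.065)&(P[...,2]<.02)&(p.max(-1)<62)
    m=cv2.morphologyEx(m.astype(np.uint8),cv2.MORPH_OPEN,np.ones((3,3)))>0
    q=P[m]; print(c,m.sum(),cv2.minAreaRect((q[:,:2]*1000).astype(np.float32)))
    print(p[225,225],p[225,260])
```

```text
top 118 ((598.260498046875, 138.5769500732422), (14.225549697875977, 51.14539337158203), 2.4292376041412354)
[126 127 123] [79 82 80]
side 95 ((601.310302734375, 142.06832885742188), (23.94121551513672, 57.388668060302734), 9.719512939453125)
[82 58 40] [170 158 142]
```

step_arm([
  [40, -35, 0, -0.14],
  [80, -70, 0, -0.28],
  [115, -110, 0, -0.42],
  [150, -140, 0, -0.56],
  [185, -175, 0, -0.7],
  [220, -210, 0, -0.84],
  [255, -245, 0, -0.98],
  [290, -280, 0, -1.1],
])

```text
time_s: 1.9
ee_pos: [0.519, 0.2203, 0.2307]
orientation: [2.184, 2.258, 0.001]
contact_force: [0.1, -0.4, 0.2]
gripper_width: 0.094
grip_force: 0.0
```

step_arm([
  [35, -30, -30, 0],
  [70, -60, -50, 0],
  [91, -78, -80, 0],
  [91, -78, -110, 0],
  [91, -78, -140, 0],
  [91, -78, -160, 0],
  [91, -78, -174, 0],
  [91, -78, -174, 0],
], claw=60)

```text
time_s: 2.7
ee_pos: [0.6072, 0.1437, 0.0539]
orientation: [-2.176, -2.262, 0.006]
contact_force: [0.9, -0.3, -0.8]
gripper_width: 0.06
grip_force: 0.0
```

step_arm([
  [0, 0, 0, 0],
  [0, 0, 0, 0],
  [0, 0, 0, 0],
  [0, 0, 0, 0],
  [0, 0, 0, 0],
  [0, 0, 0, 0],
], claw=0)

```text
time_s: 3.3
ee_pos: [0.6091, 0.144, 0.0569]
orientation: [2.177, 2.264, 0.001]
contact_force: [2.1, -0.8, -0.3]
gripper_width: 0.0152
grip_force: 0.6
```

step_arm([
  [0, 0, 0, 0],
  [0, 0, 0, 0],
  [0, 0, 0, 0],
  [0, 0, 0, 0],
])

```text
time_s: 3.7
ee_pos: [0.6093, 0.1439, 0.0569]
orientation: [2.177, 2.264, 0.002]
contact_force: [2.9, -0.6, 1.1]
gripper_width: 0.0121
grip_force: 30.0
```

step_arm([
  [0, 0, 20, 0],
  [0, 0, 50, 0],
  [0, 0, 90, 0],
  [0, 0, 120, 0],
  [0, 0, 140, 0],
  [0, 0, 140, 0],
])

```text
time_s: 4.3
ee_pos: [0.6095, 0.1442, 0.199]
orientation: [2.176, 2.263, 0.005]
contact_force: [0.3, -0.1, -4.3]
gripper_width: 0.0118
grip_force: 30.0
```

Run:
```python
from fit import *
im=grab('top','top1.png');P=cloud(im)
fit(P,(.61,.143),.1,.11,.17,'plate')
im=grab('side','side1.png');P=cloud(im)
fit(P,(.61,.143),.1,.11,.17,'plate')
o=robot.get_obs();print(o['ee_pos'],o['orientation'],o['gripper_width'],o['grip_force'],o['contact_force'])
```

```text
plate 735 ctr [610.1 114.8] size [130.1  33.8] ang 2.4 mean [613.  111.9 148.1] zmax 169.5
plate 779 ctr [608.  140.5] size [131.7  92.7] ang 0.7 mean [599.7 132.8 146.8] zmax 169.5
[0.60772386 0.14391667 0.19438616] [-2.17594927 -2.26278881  0.0043961 ] 0.01195859448301185 29.973303079605103 [ 0.17780378 -0.61829182 -4.42645292]
```

View pics/side1.png

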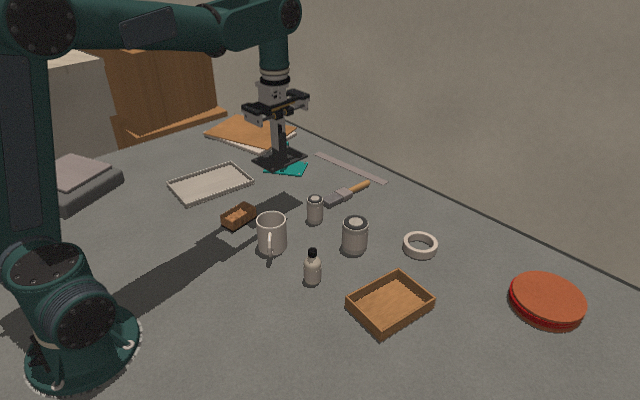

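step_arm([
  [-7, -35, 0, -0.02],
  [-15, -80, 0, -0.04],
  [-23, -128, 0, -0.06],
  [-31, -176, 0, -0.08],
  [-40, -224, 0, -0.1],
  [-48, -272, 0, -0.12],
  [-56, -320, 0, -0.14],
  [-63, -360, 0, -0.165],
])

```text
time_s: 5.2
ee_pos: [0.5434, -0.2178, 0.1926]
orientation: [-2.355, -2.071, 0.004]
contact_force: [0.1, -0.3, -4.3]
gripper_width: 0.0121
grip_force: 30.0
```

step_arm([
  [-8, -40, 0, 0],
  [-15, -80, 0, 0],
  [-21, -105, -20, 0],
  [-21, -116, -50, 0],
  [-21, -116, -75, 0],
  [-21, -116, -85, 0],
  [-21, -116, -85, 0],
])

```text
time_s: 5.9
ee_pos: [0.5225, -0.3302, 0.1066]
orientation: [-2.35, -2.071, 0.003]
contact_force: [0.1, 0.4, -4.6]
gripper_width: 0.0119
grip_force: 30.0
```

```bash
cat > chk.py <<'E'
from fit import *
def both(tag,items):
    for c in('top','side'):
        P=cloud(grab(c,c+tag+'.png'))
        for it in items: fit(P,*it)
    o=robot.get_obs();y=np.arctan2(o['orientation'][1],o['orientation'][0])
    print(o['time_s'],o['ee_pos'],'yang',np.degrees(2*y)%180-90,o['gripper_width'],o['grip_force'],o['contact_force'])
E
python3 - <<'E'
from chk import *
both('2',[((.524,-.334),.1,.045,.078,'plate'),((.524,-.334),.12,.025,.04,'carton')])
E
```

```text
plate 809 ctr [ 523.2 -310.7] size [ 54.5 131.2] ang 80.1 mean [ 533.6 -305.3   55.7] zmax 78.0
carton 247 ctr [ 525.  -327.6] size [106.2 156.5] ang 81.8 mean [ 548.9 -295.4   30.7] zmax 36.1
plate 1730 ctr [ 523.2 -333.3] size [ 91.9 132.6] ang 82.8 mean [ 510.4 -340.    58.5] zmax 77.8
carton 454 ctr [ 525.1 -335.3] size [117.8 158.6] ang 82.2 mean [ 495.  -359.8   29.6] zmax 34.2
6.0 [ 0.52489835 -0.33159329  0.111375  ] yang -7.182598923105047 0.01180167436798013 29.997419714927673 [-0.42521965 -0.01261122 -3.98853264]
```

step_arm([
  [2, -1, -10, 0],
  [2, -1, -25, 0],
  [2, -1, -37, 0],
  [2, -1, -45, 0],
  [2, -1, -49, 0],
  [2, -1, -50, 0],
  [2, -1, -50, 0],
  [2, -1, -50, 0],
])

```text
time_s: 6.8
ee_pos: [0.527, -0.3333, 0.0619]
orientation: [2.356, 2.076, 0.0]
contact_force: [-0.5, 0.9, -3.0]
gripper_width: 0.0118
grip_force: 30.0
```

step_arm([
  [0, 0, 0, 0],
  [0, 0, 0, 0],
  [0, 0, 0, 0],
  [0, 0, 0, 0],
], claw=40)

```text
time_s: 7.2
ee_pos: [0.5271, -0.3334, 0.0621]
orientation: [2.356, 2.076, 0.0]
contact_force: [-0.0, -0.5, -0.2]
gripper_width: 0.0388
grip_force: 0.0
```

step_arm([
  [0, 0, 20, 0],
  [0, 0, 50, 0],
  [0, 0, 90, 0],
  [0, 0, 130, 0],
  [0, 40, 140, 0],
  [0, 90, 140, 0],
  [0, 140, 140, 0],
  [0, 140, 140, 0],
])

```text
time_s: 8.0
ee_pos: [0.527, -0.1879, 0.2026]
orientation: [-2.35, -2.085, -0.004]
contact_force: [-1.2, -1.1, 0.0]
gripper_width: 0.0398
grip_force: 0.0
```

Run:
```python
from chk import *
both('3',[((.525,-.335),.06,.045,.1,'upright'),((.525,-.335),.12,.025,.04,'carton'),((.525,-.335),.055,.006,.02,'plate'),((.458,-.157),.04,.075,.1,'cap'),((.62,.008),.04,.06,.08,'tin')])
im=cv2.imread('pics/top3.png')[190:300,350:510]
cv2.imwrite('pics/c3.png',cv2.resize(im,None,fx=4,fy=4))
```

```text
upright 53 ctr [ 523.2 -320.3] size [31.2  9.3] ang 63.6 mean [ 525.2 -315.1   69.6] zmax 93.4
carton 70 ctr [ 490.1 -326.6] size [112.3  84.1] ang 84.6 mean [ 480.9 -300.    31.4] zmax 39.0
plate 339 ctr [ 506.8 -316.6] size [51.8 57.1] ang 50.5 mean [ 502.7 -314.7   11.1] zmax 19.9
cap none 2
tin 268 ctr [617.9   9.9] size [40.4 43.1] ang 89.6 mean [617.1   9.7  71. ] zmax 78.9
upright 406 ctr [ 526.  -335.6] size [52.6 14.6] ang 82.1 mean [ 523.2 -338.1   69.5] zmax 93.6
carton 794 ctr [ 525.5 -335.1] size [118.2 158.5] ang 82.5 mean [ 518.9 -340.8   30. ] zmax 39.8
plate 1060 ctr [ 525.9 -328.6] size [ 96.6 109.3] ang 82.2 mean [ 515.2 -337.2   10.6] zmax 19.9
cap 81 ctr [ 458.4 -161.3] size [21.2 17.7] ang 47.8 mean [ 456.5 -163.1   86.3] zmax 92.3
tin 157 ctr [616.4   7.2] size [41.5 40.3] ang 81.0 mean [614.8   3.5  69.4] zmax 75.1
8.1 [ 0.52700485 -0.19228601  0.20209397] yang -7.087298223278083 0.039665544923120154 0.0 [-0.45137996  0.55171372  0.0428579 ]
```

View pics/c3.png

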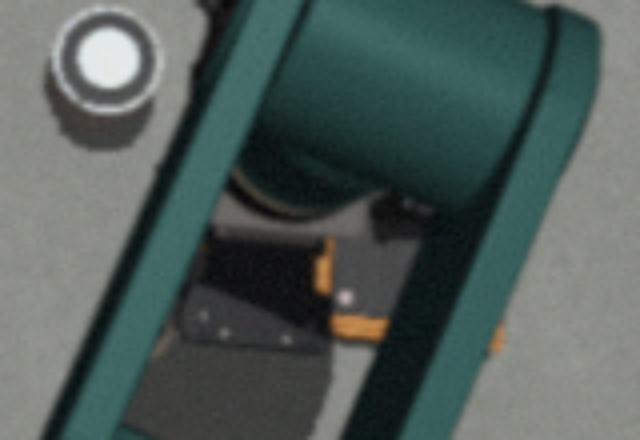

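step_arm([
  [-10, 5, 0, -0.14],
  [-20, 10, 0, -0.28],
  [-30, 15, 0, -0.42],
  [-40, 20, 0, -0.56],
  [-50, 25, 0, -0.7],
  [-60, 30, -10, -0.84],
  [-69, 34, -30, -0.98],
  [-69, 34, -50, -1.12],
], claw=70)

```text
time_s: 8.9
ee_pos: [0.4574, -0.1606, 0.1515]
orientation: [3.101, 0.495, 0.001]
contact_force: [0.5, 0.5, 0.1]
gripper_width: 0.0699
grip_force: 0.0
```

step_arm([
  [0, 0, 0, -0.14],
  [0, 0, 0, -0.28],
  [0, 0, 0, -0.42],
  [0, 0, 0, -0.463],
  [0, 0, 0, -0.463],
  [0, 0, 0, -0.463],
])

```text
time_s: 9.5
ee_pos: [0.4578, -0.1602, 0.1514]
orientation: [3.134, -0.218, -0.0]
contact_force: [-0.0, 1.0, 0.2]
gripper_width: 0.07
grip_force: 0.0
```

Run:
```python
from chk import *
both('4',[((.458,-.158),.03,.075,.1,'cap'),((.458,-.158),.03,.015,.045,'bottle')])
im=cv2.imread('pics/side4.png')[150:330,240:440]
cv2.imwrite('pics/c4.png',cv2.resize(im,None,fx=3,fy=3))
```

```text
cap none 0
bottle none 0
cap 85 ctr [ 458.  -161.5] size [18.7 19. ] ang 21.2 mean [ 456.6 -163.5   85.5] zmax 92.8
bottle 176 ctr [ 452.5 -171.4] size [19.8 40. ] ang 58.5 mean [ 449.7 -172.6   30.4] zmax 44.7
9.6 [ 0.45776153 -0.15971973  0.15143427] yang 82.06428479961309 0.06988369440117657 0.0 [-0.26582362  0.32478807 -0.43936661]
```

View pics/c4.png

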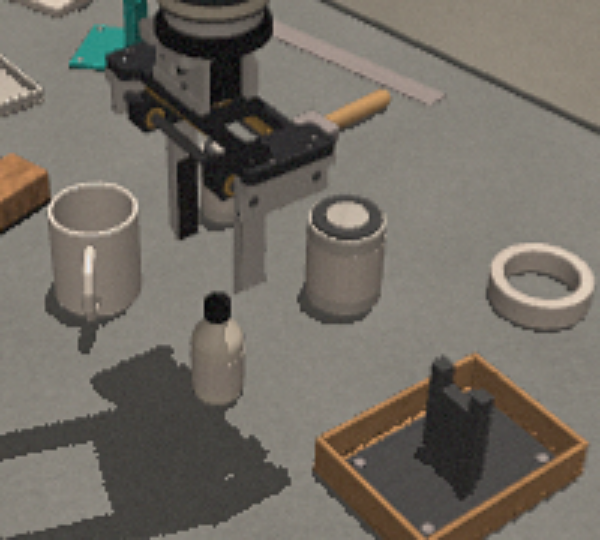

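step_arm([
  [0, 0, -30, 0],
  [0, 0, -60, 0],
  [0, 0, -85, 0],
  [0, 0, -100, 0],
  [0, 0, -107, 0],
  [0, 0, -107, 0],
])

```text
time_s: 10.2
ee_pos: [0.4572, -0.1589, 0.0436]
orientation: [-3.133, 0.217, 0.003]
contact_force: [0.0, -0.9, 1.0]
gripper_width: 0.07
grip_force: 0.0
```

step_arm([
  [0, 0, 0, 0],
  [0, 0, 0, 0],
  [0, 0, 0, 0],
  [0, 0, 0, 0],
  [0, 0, 0, 0],
  [0, 0, 0, 0],
  [0, 0, 0, 0],
  [0, 0, 0, 0],
], claw=0)

```text
time_s: 11.0
ee_pos: [0.4582, -0.1594, 0.0452]
orientation: [3.133, -0.217, 0.002]
contact_force: [-0.1, 0.2, 5.0]
gripper_width: 0.0393
grip_force: 30.0
```

step_arm([
  [0, 0, 20, 0],
  [0, 0, 60, 0],
  [0, 0, 100, 0],
  [0, -20, 130, 0],
  [8, -55, 130, 0],
  [16, -95, 130, 0],
  [24, -135, 130, 0],
  [32, -165, 130, 0],
])

```text
time_s: 11.8
ee_pos: [0.4893, -0.3257, 0.1729]
orientation: [-3.133, 0.218, 0.003]
contact_force: [0.7, 0.8, -2.4]
gripper_width: 0.0392
grip_force: 30.0
```

step_arm([
  [1, -5, -20, 0],
  [1, -5, -45, 0],
  [1, -5, -70, 0],
  [1, -5, -70, 0],
  [1, -5, -70, 0],
])

```text
time_s: 12.3
ee_pos: [0.4902, -0.3285, 0.1034]
orientation: [-3.132, 0.217, 0.004]
contact_force: [-0.1, -0.1, -1.9]
gripper_width: 0.0394
grip_force: 30.0
```

Run:
```python
from chk import *
both('5',[((.491,-.33),.035,.06,.098,'bottle'),((.526,-.335),.04,.075,.1,'prong')])
im=cv2.imread('pics/side5.png')[200:350,300:480]
cv2.imwrite('pics/c5.png',cv2.resize(im,None,fx=3,fy=3))
```

```text
bottle none 0
prong none 0
bottle 280 ctr [ 486.8 -335.7] size [42.6 62.2] ang 34.9 mean [ 480.3 -337.2   82. ] zmax 97.9
prong 64 ctr [ 523.9 -354.5] size [13.  12.5] ang 76.8 mean [ 521.9 -356.    84.4] zmax 92.2
12.4 [ 0.49147165 -0.32942573  0.10595081] yang 82.09440646647963 0.039448664758472696 29.999656048603356 [ 0.71866003 -1.04753    -1.14163082]
```

View pics/c5.png

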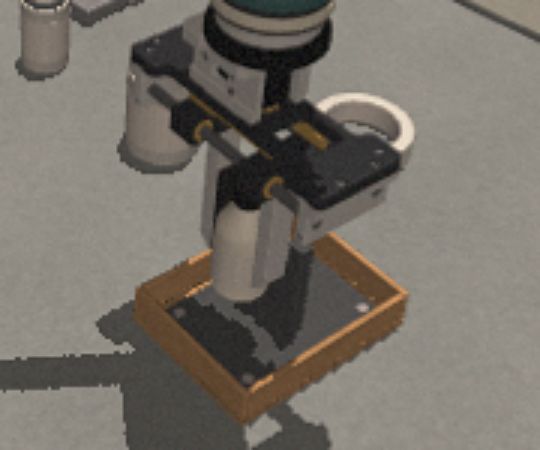

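step_arm([
  [0, 0, -15, 0],
  [0, 0, -30, 0],
  [0, 0, -40, 0],
  [0, 0, -46, 0],
  [0, 0, -48, 0],
  [0, 0, -49, 0],
  [0, 0, -49, 0],
  [0, 0, -49, 0],
])

```text
time_s: 13.2
ee_pos: [0.4911, -0.3292, 0.0561]
orientation: [3.133, -0.217, 0.001]
contact_force: [-1.5, 1.8, 4.1]
gripper_width: 0.0399
grip_force: 30.0
```

step_arm([
  [0, 0, 0, 0],
  [0, 0, 0, 0],
  [0, 0, 0, 0],
  [0, 0, 0, 0],
], claw=56)

```text
time_s: 13.6
ee_pos: [0.4908, -0.3291, 0.0553]
orientation: [3.134, -0.217, 0.0]
contact_force: [-0.4, -0.1, -0.8]
gripper_width: 0.0555
grip_force: 0.0
```

step_arm([
  [0, 0, 10, 0],
  [0, 0, 30, 0],
  [0, 0, 60, 0],
  [0, 0, 100, 0],
  [10, 40, 110, 0],
  [25, 85, 110, 0],
  [40, 130, 110, 0],
  [55, 175, 110, 0],
])

```text
time_s: 14.4
ee_pos: [0.5463, -0.1527, 0.1668]
orientation: [3.133, -0.218, 0.003]
contact_force: [1.5, -1.4, -0.4]
gripper_width: 0.056
grip_force: 0.0
```

step_arm([
  [15, 45, 0, 0],
  [30, 90, 0, 0],
  [45, 135, 0, 0],
  [60, 150, 0, 0],
  [71, 163, 0, 0],
  [71, 163, 0, 0],
  [71, 163, 0, 0],
], claw=75)

```text
time_s: 15.1
ee_pos: [0.6167, 0.0082, 0.1655]
orientation: [3.133, -0.218, -0.001]
contact_force: [-1.2, -0.1, -0.1]
gripper_width: 0.075
grip_force: 0.0
```

Run:
```python
from chk import *
both('6',[((.491,-.33),.025,.06,.11,'bottle'),((.491,-.33),.025,.092,.11,'cap'),((.526,-.335),.04,.075,.1,'prong'),((.617,.008),.03,.06,.08,'tin'),((.613,-.145),.05,.07,.09,'large')])
im=cv2.imread('pics/side6.png')[150:350,280:480]
cv2.imwrite('pics/c6.png',cv2.resize(im,None,fx=3,fy=3))
```

```text
bottle 219 ctr [ 490.5 -326.4] size [39.  33.2] ang 17.6 mean [ 489.9 -323.1   79.7] zmax 104.7
cap 59 ctr [ 490.1 -327.8] size [17.3 18. ] ang 86.1 mean [ 490.5 -327.4   99.9] zmax 104.7
prong 130 ctr [ 510.3 -331. ] size [50.6 45.1] ang 82.7 mean [ 516.8 -329.8   87.2] zmax 100.0
tin 170 ctr [612.6   9.2] size [32.6 39.6] ang 19.8 mean [610.1  10.2  70.4] zmax 76.9
large 565 ctr [ 613.7 -142.2] size [60.9 62.4] ang 87.3 mean [ 613.1 -142.5   79.1] zmax 86.3
bottle 338 ctr [ 487.5 -332.9] size [31.  38.5] ang 29.6 mean [ 485.5 -334.5   79. ] zmax 102.4
cap 82 ctr [ 491.1 -329.9] size [19.5 18.2] ang 48.3 mean [ 489.6 -331.4   98.7] zmax 102.4
prong 204 ctr [ 509.4 -333.4] size [51.8 46.6] ang 82.3 mean [ 514.1 -337.1   86.1] zmax 100.0
tin 156 ctr [617.9   6.1] size [40.9 40.6] ang 19.3 mean [614.4   3.5  69.4] zmax 74.2
large 377 ctr [ 613.5 -146.3] size [60.7 62.5] ang 57.6 mean [ 610.2 -149.2   78.5] zmax 82.8
15.2 [0.61637107 0.0075337  0.16558673] yang 81.97763973780638 0.07531738189620947 0.0 [-0.02608105 -0.50114335 -0.17450413]
```

View pics/c6.png

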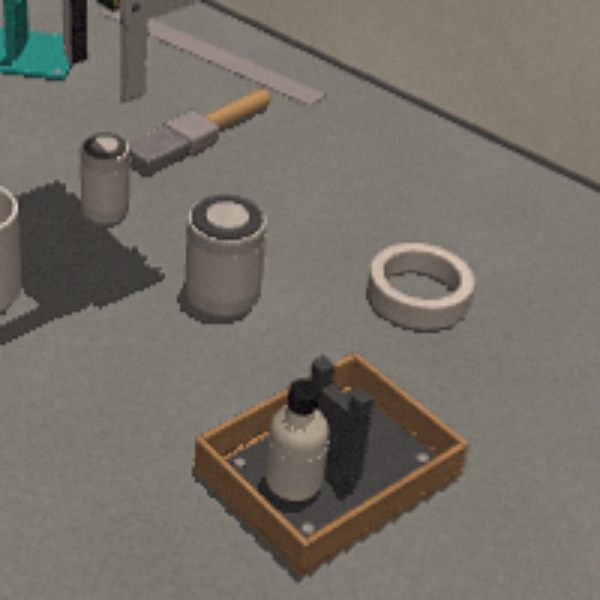

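step_arm([
  [0, 0, -40, 0],
  [0, 0, -75, 0],
  [0, 0, -100, 0],
  [0, 0, -115, 0],
  [0, 0, -120, 0],
  [0, 0, -120, 0],
])

```text
time_s: 15.8
ee_pos: [0.6167, 0.0083, 0.0456]
orientation: [3.134, -0.218, -0.0]
contact_force: [0.3, 0.3, 0.7]
gripper_width: 0.075
grip_force: 0.0
```

step_arm([
  [0, 0, 0, 0],
  [0, 0, 0, 0],
  [0, 0, 0, 0],
  [0, 0, 0, 0],
  [0, 0, 0, 0],
  [0, 0, 0, 0],
  [0, 0, 0, 0],
  [0, 0, 0, 0],
], claw=0)

```text
time_s: 16.6
ee_pos: [0.6172, 0.0091, 0.0462]
orientation: [-3.134, 0.217, -0.002]
contact_force: [-1.1, 0.5, 4.8]
gripper_width: 0.0435
grip_force: 30.0
```

step_arm([
  [0, 0, 20, 0],
  [0, 0, 60, 0],
  [0, 0, 100, 0],
  [0, 0, 130, 0],
  [-3, -35, 130, 0],
  [-8, -80, 130, 0],
  [-15, -125, 130, 0],
  [-22, -170, 130, 0],
])

```text
time_s: 17.4
ee_pos: [0.5938, -0.1623, 0.174]
orientation: [-3.134, 0.216, 0.004]
contact_force: [0.5, -0.3, -3.5]
gripper_width: 0.0435
grip_force: 30.0
```

step_arm([
  [-9, -45, 0, 0],
  [-18, -90, 0, 0],
  [-26, -135, 0, 0],
  [-33, -170, 0, 0],
  [-33, -177, -25, 0],
  [-33, -177, -60, 0],
  [-33, -177, -65, 0],
  [-33, -177, -65, 0],
])

```text
time_s: 18.2
ee_pos: [0.5604, -0.337, 0.1076]
orientation: [-3.131, 0.217, 0.008]
contact_force: [-0.2, -0.6, -1.6]
gripper_width: 0.0435
grip_force: 30.0
```

Run:
```python
from chk import *
both('7',[((.562,-.339),.035,.055,.098,'tin'),((.491,-.33),.025,.092,.11,'cap')])
im=cv2.imread('pics/side7.png')[200:350,300:480]
cv2.imwrite('pics/c7.png',cv2.resize(im,None,fx=3,fy=3))
```

```text
tin 11 ctr [ 550.2 -316.4] size [9.4 1.7] ang 24.9 mean [ 550.2 -316.5   72.1] zmax 83.4
cap none 0
tin 261 ctr [ 547.2 -342.2] size [38. 68.] ang 13.8 mean [ 546.9 -343.4   83.3] zmax 97.9
cap 80 ctr [ 491.2 -330. ] size [18.9 18.5] ang 48.6 mean [ 489.8 -331.    98.9] zmax 102.8
18.3 [ 0.56243708 -0.33799951  0.11169756] yang 82.11957540398964 0.04361449972982355 29.999691545963287 [ 0.27037839 -0.07529595 -1.57002243]
```

View pics/c7.png

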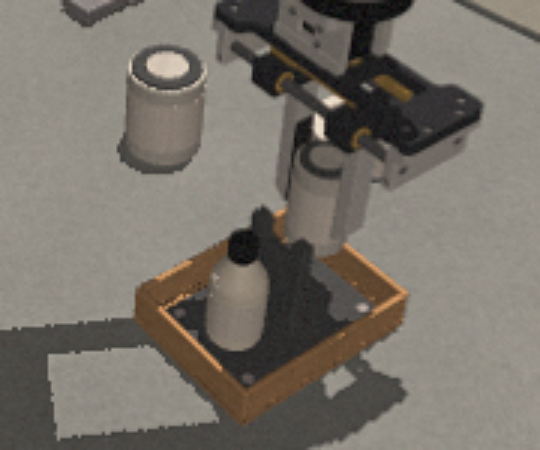

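step_arm([
  [0, 0, -15, 0],
  [0, 0, -30, 0],
  [0, 0, -42, 0],
  [0, 0, -49, 0],
  [0, 0, -52, 0],
  [0, 0, -54, 0],
  [0, 0, -54, 0],
  [0, 0, -54, 0],
])

```text
time_s: 19.1
ee_pos: [0.5622, -0.3383, 0.0572]
orientation: [3.133, -0.217, 0.002]
contact_force: [-0.4, 0.2, 1.5]
gripper_width: 0.0437
grip_force: 30.0
```

step_arm([
  [0, 0, 0, 0],
  [0, 0, 0, 0],
  [0, 0, 0, 0],
  [0, 0, 0, 0],
], claw=58)

```text
time_s: 19.5
ee_pos: [0.5619, -0.3382, 0.0565]
orientation: [3.134, -0.217, 0.0]
contact_force: [-0.0, 0.3, 1.0]
gripper_width: 0.0579
grip_force: 0.0
```

step_arm([
  [0, 0, 10, 0],
  [0, 0, 30, 0],
  [0, 0, 60, 0],
  [0, 0, 100, 0],
  [12, 40, 110, 0],
  [25, 85, 110, 0],
  [38, 130, 110, 0],
  [51, 175, 110, 0.045],
])

```text
time_s: 20.3
ee_pos: [0.6133, -0.1617, 0.1679]
orientation: [3.138, -0.146, 0.003]
contact_force: [-0.3, -0.1, 0.7]
gripper_width: 0.0579
grip_force: 0.0
```

step_arm([
  [0, 18, 0, 0],
  [0, 18, 0, 0],
  [0, 18, 0, 0],
  [0, 18, 0, 0],
], claw=94)

```text
time_s: 20.7
ee_pos: [0.6124, -0.1471, 0.1667]
orientation: [3.137, -0.15, 0.0]
contact_force: [-0.1, -0.3, 0.3]
gripper_width: 0.0867
grip_force: 0.0
```

Run:
```python
from chk import *
both('8',[((.562,-.339),.03,.07,.098,'tin'),((.491,-.33),.025,.092,.11,'cap'),((.613,-.145),.05,.07,.09,'large'),((.459,.143),.07,.028,.05,'block'),((.5,.3645),.16,.011,.025,'tray')])
im=cv2.imread('pics/side8.png')[150:350,280:480]
cv2.imwrite('pics/c8.png',cv2.resize(im,None,fx=3,fy=3))
```

```text
tin 267 ctr [ 562.9 -335.8] size [41.9 40.6] ang 85.7 mean [ 562.1 -334.9   81.2] zmax 88.6
cap 59 ctr [ 490.5 -327.6] size [17.3 17.8] ang 65.5 mean [ 490.5 -327.2  100.3] zmax 104.2
large 324 ctr [ 605.1 -143.7] size [55.8 46. ] ang 83.3 mean [ 601.6 -142.8   79.3] zmax 85.6
block 784 ctr [459.3 144.7] size [88.5 50.9] ang 10.2 mean [458.9 144.2  35.7] zmax 43.6
tray 559 ctr [500.6 365.1] size [159.9 225.9] ang 84.6 mean [501.4 362.5  15.3] zmax 21.0
tin 293 ctr [ 561.9 -340.9] size [45.1 43.2] ang 30.8 mean [ 559.7 -342.5   80.4] zmax 86.0
cap 78 ctr [ 490.9 -330.9] size [20.2 18.8] ang 6.3 mean [ 489.8 -331.3   99.2] zmax 102.7
large 364 ctr [ 613.4 -146.8] size [60.8 62.4] ang 51.1 mean [ 610.7 -148.6   78.7] zmax 82.7
block 420 ctr [458.1 142.7] size [91.3 54. ] ang 11.4 mean [456.5 138.7  34.9] zmax 39.6
tray 380 ctr [500.7 363.9] size [166.3 228.6] ang 84.6 mean [496.5 359.7  14.5] zmax 19.6
20.8 [ 0.61242206 -0.14701236  0.16645807] yang 84.50419562688163 0.09284589463712731 0.0 [ 0.49449136  0.34865451 -0.5952781 ]
```

View pics/c8.png

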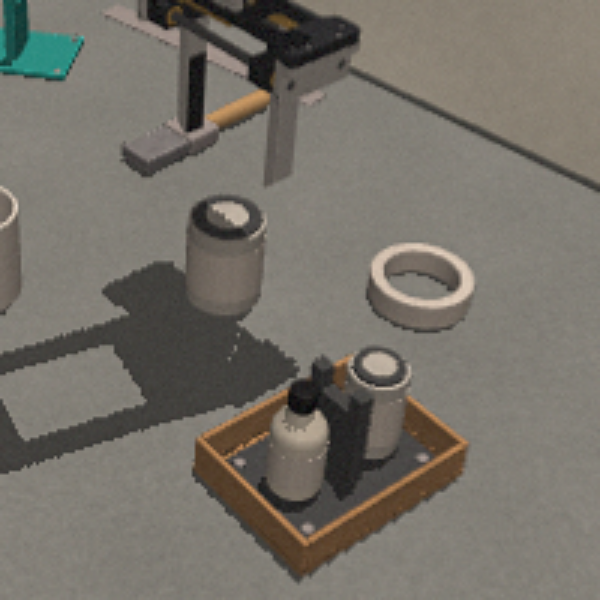

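step_arm([
  [1, 2, -40, 0],
  [1, 2, -75, 0],
  [1, 2, -100, 0],
  [1, 2, -112, 0],
  [1, 2, -117, 0],
  [1, 2, -117, 0],
])

```text
time_s: 21.4
ee_pos: [0.6139, -0.1438, 0.0497]
orientation: [3.138, -0.148, 0.0]
contact_force: [0.8, 0.8, 0.1]
gripper_width: 0.0942
grip_force: 0.0
```

step_arm([
  [0, 0, 0, 0],
  [0, 0, 0, 0],
  [0, 0, 0, 0],
  [0, 0, 0, 0],
  [0, 0, 0, 0],
  [0, 0, 0, 0],
  [0, 0, 0, 0],
  [0, 0, 0, 0],
], claw=0)

```text
time_s: 22.2
ee_pos: [0.6142, -0.1433, 0.0503]
orientation: [3.138, -0.146, 0.002]
contact_force: [-0.9, -1.3, 3.8]
gripper_width: 0.0638
grip_force: 30.0
```

step_arm([
  [0, 0, 20, 0],
  [0, 0, 60, 0],
  [0, 0, 100, 0],
  [0, 0, 130, 0],
  [-3, 30, 130, 0],
  [-8, 70, 130, 0],
  [-13, 115, 130, 0],
  [-18, 160, 130, 0],
])

```text
time_s: 23.0
ee_pos: [0.5944, 0.0185, 0.1773]
orientation: [-3.138, 0.148, 0.006]
contact_force: [0.8, 0.5, -3.1]
gripper_width: 0.0636
grip_force: 30.0
```

step_arm([
  [-5, 45, 0, 0],
  [-10, 90, 0, 0],
  [-15, 135, 0, 0],
  [-20, 180, 0, 0],
  [-26, 225, 0, 0],
  [-31, 270, 0, 0],
  [-36, 310, 0, 0],
  [-40, 343, 0, 0],
])

```text
time_s: 23.8
ee_pos: [0.554, 0.3622, 0.1769]
orientation: [3.137, -0.144, -0.006]
contact_force: [0.2, -0.2, -2.5]
gripper_width: 0.0638
grip_force: 30.0
```

step_arm([
  [0, 0, -40, 0],
  [0, 0, -75, 0],
  [0, 0, -100, 0],
  [0, 0, -100, 0],
  [0, 0, -100, 0],
])

```text
time_s: 24.3
ee_pos: [0.555, 0.3596, 0.078]
orientation: [3.137, -0.146, -0.005]
contact_force: [0.1, -0.9, -2.0]
gripper_width: 0.063
grip_force: 30.0
```

Run:
```python
from chk import *
both('9',[((.555,.36),.04,.09,.12,'large')])
im=cv2.imread('pics/side9.png')[90:240,130:330]
cv2.imwrite('pics/c9.png',cv2.resize(im,None,fx=3,fy=3))
```

```text
large 93 ctr [549.2 360.5] size [17.8 50.2] ang 85.7 mean [554.4 359.4 107.4] zmax 114.2
large 189 ctr [550.6 358.7] size [54.5 74. ] ang 25.2 mean [544.5 354.9 105.4] zmax 118.5
24.4 [0.55683761 0.36044901 0.08147055] yang 84.6494746327399 0.06368379551344616 29.9993035197258 [ 0.29333143  0.05472635 -2.39652182]
```

View pics/c9.png

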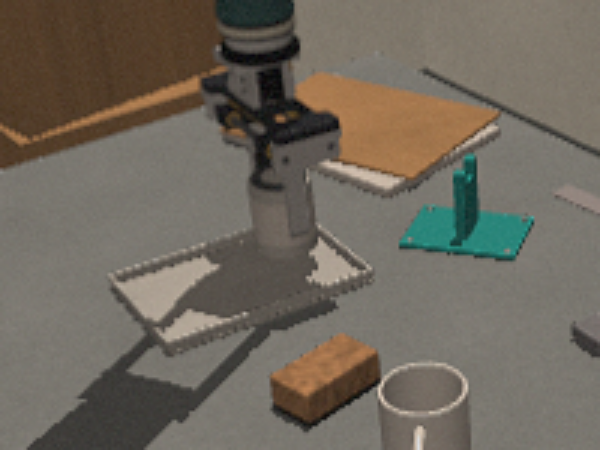

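step_arm([
  [0, 0, -10, 0],
  [0, 0, -18, 0],
  [0, 0, -23, 0],
  [0, 0, -25, 0],
  [0, 0, -26, 0],
  [0, 0, -26, 0],
  [0, 0, -26, 0],
])

```text
time_s: 25.1
ee_pos: [0.5559, 0.36, 0.0544]
orientation: [-3.138, 0.146, -0.001]
contact_force: [-2.7, -0.9, 3.3]
gripper_width: 0.0639
grip_force: 30.0
```

step_arm([
  [0, 0, 0, 0],
  [0, 0, 0, 0],
  [0, 0, 0, 0],
  [0, 0, 0, 0],
  [0, 0, 0, 0],
], claw=84)

```text
time_s: 25.6
ee_pos: [0.5559, 0.36, 0.0534]
orientation: [3.138, -0.146, 0.0]
contact_force: [0.0, 0.5, -0.6]
gripper_width: 0.0838
grip_force: 0.0
```

step_arm([
  [0, 0, 10, 0],
  [0, 0, 30, 0],
  [0, 0, 60, 0],
  [0, 0, 100, 0],
  [-15, -35, 100, 0.05],
  [-34, -78, 100, 0.1],
  [-53, -120, 100, 0.15],
  [-71, -160, 100, 0.2],
])

```text
time_s: 26.4
ee_pos: [0.4841, 0.1986, 0.1545]
orientation: [3.137, 0.172, 0.003]
contact_force: [-0.4, -0.6, -0.1]
gripper_width: 0.0839
grip_force: 0.0
```

step_arm([
  [-15, -35, 0, 0.07],
  [-25, -57, -10, 0.073],
  [-25, -57, -40, 0.073],
  [-25, -57, -70, 0.073],
  [-25, -57, -70, 0.073],
])

```text
time_s: 26.9
ee_pos: [0.4567, 0.1421, 0.0802]
orientation: [3.128, 0.281, -0.012]
contact_force: [-0.2, 0.5, 0.4]
gripper_width: 0.0838
grip_force: 0.0
```

Run:
```python
from chk import *
both('10',[((.555,.36),.05,.07,.1,'large'),((.459,.143),.07,.028,.042,'block')])
im=cv2.imread('pics/side10.png')[90:270,130:330]
cv2.imwrite('pics/c10.png',cv2.resize(im,None,fx=3,fy=3))
```

```text
large 571 ctr [556.7 360. ] size [62.2 62.2] ang 43.2 mean [555.5 357.5  83. ] zmax 89.9
block 74 ctr [463.  123.3] size [86.9  8.6] ang 8.0 mean [453.2 121.6  35.1] zmax 41.6
large none 0
block 368 ctr [457.7 141.9] size [90.2 53.2] ang 9.2 mean [451.2 138.5  34.9] zmax 40.2
27.0 [0.45991695 0.14298837 0.08425933] yang -79.6931431084785 0.0840618520789014 0.0 [0.63816286 0.47789583 0.09062487]
```

View pics/c10.png

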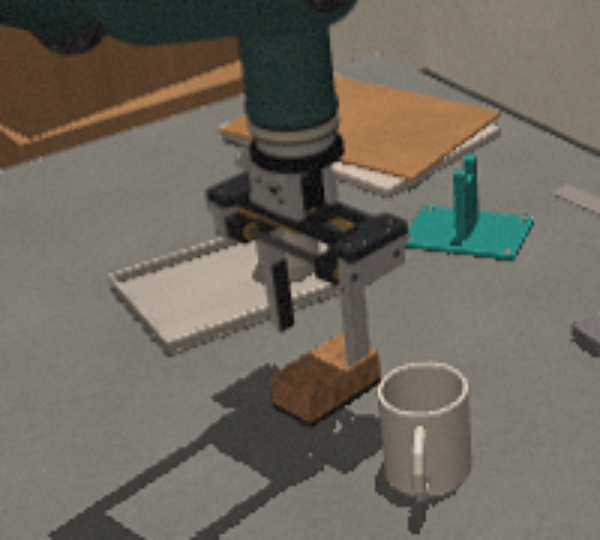

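step_arm([
  [0, 0, -20, 0],
  [0, 0, -35, 0],
  [0, 0, -44, 0],
  [0, 0, -49, 0],
  [0, 0, -52, 0],
  [0, 0, -53, 0],
  [0, 0, -53, 0],
])

```text
time_s: 27.7
ee_pos: [0.4602, 0.1431, 0.0311]
orientation: [-3.129, -0.282, -0.002]
contact_force: [-0.1, -0.0, -0.8]
gripper_width: 0.0842
grip_force: 0.0
```

step_arm([
  [0, 0, 0, 0],
  [0, 0, 0, 0],
  [0, 0, 0, 0],
  [0, 0, 0, 0],
  [0, 0, 0, 0],
  [0, 0, 0, 0],
  [0, 0, 0, 0],
  [0, 0, 0, 0],
], claw=0)

```text
time_s: 28.5
ee_pos: [0.4598, 0.1429, 0.0306]
orientation: [3.129, 0.282, 0.0]
contact_force: [0.4, -0.5, 0.6]
gripper_width: 0.0502
grip_force: 30.0
```

step_arm([
  [0, 0, 20, 0],
  [0, 0, 60, 0],
  [0, 0, 80, 0],
  [0, 35, 80, -0.04],
  [-2, 75, 80, -0.08],
  [-4, 115, 80, -0.14],
  [-6, 155, 80, -0.2],
  [-9, 195, 80, -0.272],
])

```text
time_s: 29.3
ee_pos: [0.4505, 0.3393, 0.1101]
orientation: [3.137, -0.149, -0.0]
contact_force: [1.3, 0.2, -0.4]
gripper_width: 0.0497
grip_force: 30.0
```

Run:
```python
from chk import *
both('11',[((.45,.34),.08,.1,.135,'block')])
im=cv2.imread('pics/side11.png')[90:270,130:330]
cv2.imwrite('pics/c11.png',cv2.resize(im,None,fx=3,fy=3))
```

```text
block 234 ctr [450.2 338. ] size [49.9 90.1] ang 84.7 mean [454.2 340.  114.8] zmax 120.3
block 440 ctr [447.4 340.5] size [71.1 98.4] ang 67.9 mean [442.5 335.2 114.3] zmax 134.7
29.4 [0.44967604 0.34199792 0.10990133] yang 84.96842879644947 0.04968670984360667 29.963616728782654 [-0.0573052  -0.14487694 -1.22620143]
```

View pics/c11.png

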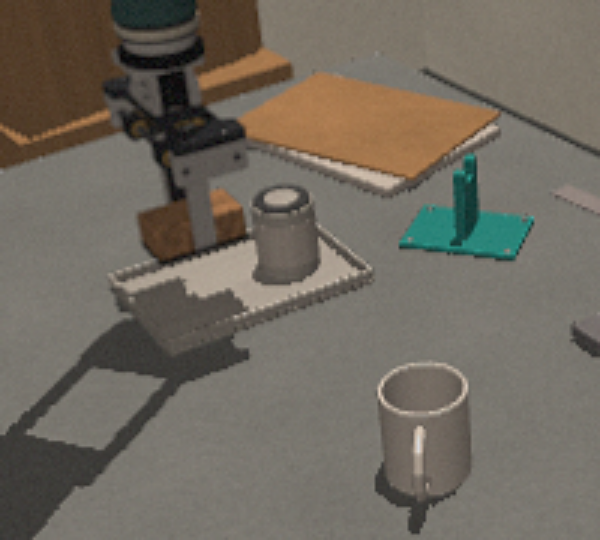

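step_arm([
  [1, 31, 0, 0],
  [1, 31, -20, 0],
  [1, 31, -45, 0],
  [1, 31, -60, 0],
  [1, 31, -69, 0],
  [1, 31, -74, 0],
  [1, 31, -76, 0],
  [1, 31, -76, 0],
])

```text
time_s: 30.2
ee_pos: [0.4523, 0.3691, 0.0353]
orientation: [-3.138, 0.145, -0.002]
contact_force: [0.4, 0.2, -1.1]
gripper_width: 0.0499
grip_force: 30.0
```

step_arm([
  [0, 0, 0, 0],
  [0, 0, 0, 0],
  [0, 0, 0, 0],
  [0, 0, 0, 0],
  [0, 0, 0, 0],
], claw=66)

```text
time_s: 30.7
ee_pos: [0.4519, 0.369, 0.0347]
orientation: [-3.138, 0.145, -0.0]
contact_force: [-1.2, -0.5, -1.4]
gripper_width: 0.0663
grip_force: 0.0
```

step_arm([
  [0, 0, 10, 0],
  [0, 0, 30, 0],
  [0, 0, 60, 0],
  [0, 0, 100, 0],
  [-15, -35, 130, 0],
  [-35, -70, 150, 0],
  [-55, -105, 150, 0],
  [-75, -140, 150, 0],
])

```text
time_s: 31.5
ee_pos: [0.3765, 0.2281, 0.1865]
orientation: [-3.137, 0.144, -0.005]
contact_force: [0.3, 0.5, 0.4]
gripper_width: 0.0661
grip_force: 0.0
```

step_arm([
  [0, 0, 0, 0],
  [0, 0, 0, 0],
  [0, 0, 0, 0],
])

```text
time_s: 31.8
ee_pos: [0.3775, 0.2297, 0.1851]
orientation: [-3.137, 0.144, -0.002]
contact_force: [0.4, 0.5, -0.7]
gripper_width: 0.066
grip_force: 0.0
```

Run:
```python
from chk import *
both('12',[((.555,.36),.05,.07,.1,'large'),((.451,.369),.065,.028,.055,'block'),((.5,.3645),.16,.011,.025,'tray'),((.562,-.339),.03,.07,.098,'tin'),((.491,-.33),.025,.092,.11,'cap'),((.526,-.335),.06,.045,.06,'rest')])
```

```text
large 565 ctr [556.2 359.9] size [63.6 61. ] ang 71.5 mean [555.7 357.9  83. ] zmax 90.6
block 433 ctr [464.7 368.1] size [53.7 64.7] ang 84.9 mean [471.6 367.7  39.3] zmax 46.1
tray 505 ctr [510.5 363.9] size [159.6 205.6] ang 84.6 mean [530.4 358.1  15.7] zmax 25.0
tin 266 ctr [ 563.1 -335.7] size [41.7 41. ] ang 86.8 mean [ 562.2 -335.    81.3] zmax 88.3
cap 59 ctr [ 490.9 -327.3] size [18.5 16.8] ang 16.9 mean [ 490.7 -327.1  100.4] zmax 105.4
rest 91 ctr [ 526.1 -331.5] size [108.   48.6] ang 0.8 mean [ 523.2 -318.7   52.9] zmax 59.7
large 229 ctr [555.9 356.9] size [61.8 60.2] ang 19.9 mean [552.4 351.2  81.3] zmax 87.7
block 356 ctr [452.2 367.9] size [55.4 91. ] ang 84.1 mean [449.  362.5  38.1] zmax 43.8
tray 524 ctr [501.4 363.4] size [163.2 229.5] ang 84.4 mean [483.7 345.   16. ] zmax 24.9
tin 292 ctr [ 562.4 -340.4] size [43.7 42.8] ang 30.9 mean [ 559.6 -342.4   80.5] zmax 85.6
cap 83 ctr [ 491.2 -330.7] size [19.3 19.1] ang 8.8 mean [ 489.6 -331.2   98.7] zmax 102.8
rest 254 ctr [ 523.8 -342.1] size [ 39.2 109.6] ang 78.1 mean [ 511.  -345.7   52.7] zmax 59.9
31.9 [0.37742063 0.22983349 0.18465995] yang 84.7679681582103 0.06625532279618197 0.0 [ 0.71603818  0.44166859 -0.4972618 ]
```

View pics/side12.png

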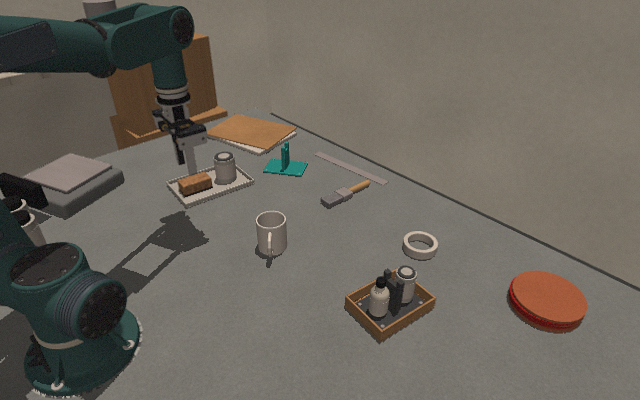

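The final side view shows the tray at (210,182) with the block flat and the large tin upright beside it. The carton at (390,300) holds the rest, with the bottle and small tin upright on either side of it. The gripper is clear of everything.

```bash
python3 -c "
from bench import robot
print(robot.hand_in())"
```

```text
the job is handed in; nothing more can be done
None
```

Both kits are made up as asked and the job is handed in at about 32 s of the 144 s; the hand-in returned no verdict, and the last camera check showed everything in place and the mug, tape roll and brush untouched.

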